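Drop the round kiln posts out of their drop-bottom bin

ROBOT

A 7-joint arm with a two-finger parallel gripper is mounted at the origin on the work surface. World frame = base frame: x ahead of the robot, y to its left, z up, the work surface at z = 0. Lengths are in m, angles in rad, forces in N, time in s.
With the tool pointing down it reaches from about 0.375 to 0.925 m from the base axis. Payload 3.1 kg.
Tool frame: the origin (TCP) lies between the finger pads; the fingertips stand 19 mm ahead of it and the grasp point (between the pads) is the TCP; z points along the fingers, y is the line along which they close (so a half turn about z gives the same grasp; the last joint's range is limited). The gripper opens to 85 mm and grips with 20 to 120 N. Pads are 22 mm wide; open, the fingers measure 114 mm over their backs; the gripper's body (76 mm by 85 mm) begins 54 mm behind the grasp point. The pads swing forward as they close: fully open they stand 13 mm farther back than shut.
Start: joints at [1.128, 0.383, 0.044, 1.598, -0.018, 1.161, -0.05], TCP at [0.22, -0.612, 0.25] pointing down, gripper open.
Joint ranges: [-2.61, 2.61], [-0.41, 2.15], [-1.48, 1.57], [0, 2.5], [-1.57, 4.71], [0.05, 1.97], [-2.85, 2.85]. Speed limits (rad/s): [2.79, 2.79, 3.14, 3.14, 3.14, 3.14, 3.14].

INTERFACE

Orientations are given as a unit quaternion [x, y, z, w].
In Python, from bench import move_ptp, movel, move_j, move_gripper, pause, inverse_kinematics, read_camera, camera_params, MotionError, sign_off, look_for, tip_of, read_time_s, read_qpos, read_joint_vel, read_effort, read_eef_pos, read_tcp_rot, read_ft_force, read_ft_torque, read_finger_gap, read_grasp_force gives the robot as it stands. Calls block until the motion is done:
- move_ptp(position, orientation): joint-space move of the TCP to a pose.
- movel(position, orientation=None, speed=0.15): straight line of the TCP; orientation=None keeps the orientation; speed is the mean speed in m/s.
- move_j(angles): joint-space move.
- move_gripper(opening, effort=None): finger opening in m; effort is the grip in N (None keeps the last); returns when the fingers have stopped.
- pause(seconds).
- inverse_kinematics(position, orientation): joint angles nearest the present ones, or None.
- read_camera(name): name is "side" or "top" or "wrist"; returns the picture (480x640x3 uint8, red, green, blue); there is no depth.
- camera_params(name): a dict with "K" (3x3 intrinsics, pixels), "camera_from_world" (4x4, takes a point from world to camera coordinates). Camera axes: x right, y down, z forward; pixel columns grow to the right and rows downward; lengths in m; the calibration is good to about 2 mm. A picture is of the moment at which its call begins: read the wrist's pose just before it. camera_params takes no time and is no camera call; for the wrist camera it gives the pose at the moment of the call.
A pose or a line that the arm cannot do raises MotionError and nothing moves.
- sign_off(): hands the job in; it is judged then, once.
Trained networks look in the newest picture that a camera, given by its name, has taken for a name from the list of things; names that differ only in an ending like _2 or _b are one class to them, and where a whole thing is asked for, a point or a joint stands for the part that bears it (a point fixed in the world has none). Each returns a list of dicts, best first, with "confidence" (0 to 1); they miss things now and then, are a little off and sometimes report something else, mostly with a low value. They report only what shows in the picture. A call takes as long as a camera call. They do not tell look-alikes from the thing itself.
- look_for(camera, name): "at" ([column, row] in pixels, amid what is visible of it).
- tip_of(camera, name): "at" ([column, row] in pixels: a listed point, or the origin of a listed thing).
Readings, each from a call of its own:
- read_time_s(): time.
- read_qpos(): joint angles.
- read_joint_vel(): joint speeds.
- read_effort(): joint torques, N m.
- read_eef_pos(): TCP position.
- read_tcp_rot(): TCP orientation.
- read_ft_force(): force on the tool from outside, world axes, zero at the start.
- read_ft_torque(): the same for the moment, N m.
- read_finger_gap(): finger opening in m.
- read_grasp_force(): force on a finger pad.
Only numpy, scipy, OpenCV 4.12 (cv2) and the standard library are available. Lean on these libraries where they do the work, as an engineer would, in place of code of your own. Each camera call takes 0.05 s, during which the arm holds its last target. There are 200 camera calls.

TASK

Two drop-bottom bins of kiln posts stand on the bench; take the one that holds the round posts and slide its bolt sideways by the ball-topped handle, to the left as you face the bolt from the robot, until the hinged floor swings down and both round posts lie in the steel pan underneath. Leave the bin of square posts shut.

Things in the scene. Friction and masses are not known exactly. Their poses are not given: they have to be found in the camera images.
- round_knob (a point): Centre of the black ball knob (28 mm) atop the bolt handle of the round-post bin: 295 mm above the table, 40 mm above the bin's rim, 23 mm out from its robot-side wall, on an upright 10 mm steel stem, so it can be pinched or pushed from above. Moves with the bolt. y axis: the bolt's opening direction (robot's left, up to 0.25 rad askew); z up; x from the knob towards the bin.
- round_bolt (a joint): Steel bolt of the round-post bin, m drawn along +y of round_knob: 0 fully shut, 0.055 end stop, starts at 0 to 0.008. It carries the tongue of the floor and lets it go at about 0.030. Takes 2 to 5 N and stays where left. The bin: open plywood box 136 x 146 mm, rim at 255 mm, on four steel legs, fixed; its twin with the same bolt and knob holds square posts.
- round_flap (a joint): Hinged plywood floor of the bin with the round posts, 119 x 128 x 6 mm, 185 mm above the table when shut, hinged along its edge away from the robot. 0 rad: shut; it falls open by itself when the bolt lets go and hangs at its stop at about 1.35 rad.
- round_pan (a point): Centre of the inner floor (4 mm above the table) of the steel catch pan fixed under the round-post bin: inside 182 mm along x, 134 mm along y, walls rise 31 mm. Axes parallel to those of round_knob; the knob of the fully shut bolt lies at x -71, y +30, z +291 mm from here. The bin stands over it, its middle at x +20 mm.
- round_post_a: Round kiln post of white ceramic, a solid cylinder 42 mm in diameter and 52 mm high, about 160 g; it stands upright in its bin at the start. Origin at the centre of its underside, z along the cylinder's axis.
- round_post_b: The second round kiln post, the same as round_post_a.
- square_flap (a joint): Hinged floor of the other bin, which holds two white square posts 38 x 38 x 52 mm. 0 rad: shut, and it must stay so.
Mind the look-alikes: they are no part of the job. What is shaped like the round_post_a but pink is not meant.

How it is judged:
At the end, for the whole second after the job is handed in: Round-post bin's floor open past 1.0 rad; both round posts at rest (under 0.03 m/s) in the pan below it (origins within 95 mm in x, 71 mm in y of the pan's centre, under 60 mm above its floor); square-post bin's floor shut (under 0.1 rad) (value of joint round_flap above 1 rad and value of joint square_flap below 0.1 rad and x of round_post_a in the frame of round_pan between -0.095 and 0.095 m and y of round_post_a in the frame of round_pan between -0.071 and 0.071 m and z of each of round_post_a, round_post_b in the frame of round_pan below 0.06 m and linear speed of each of round_post_a, round_post_b below 0.03 m/s and x of round_post_b in the frame of round_pan between -0.095 and 0.095 m and y of round_post_b in the frame of round_pan between -0.071 and 0.071 m); the robot touches nothing.
It fails at once if the floor of the square-post bin comes open (more than 0.15 rad) (value of joint square_flap above 0.15 rad).
It also fails if it takes over 38 s, if anything falls off the work surface, if the arm or the gripper's body presses on something with over 40 N, if the wrist force passes 120 N, or if a joint passes its speed limit or range.

## Working session

There is one attempt and no reset: what is moved stays moved. The work goes in short steps, each a Python script; the robot and the scene stay as the last script left them, time stands still between calls to the robot, and variables do not carry over. Pictures are saved under pics/ and viewed, at most 10 in all, crops included, and the job is handed in when it is done.

```bash
mkdir -p pics; python3 - <<'E'
from bench import *
import cv2
for c in("top","side"):
    im=read_camera(c); cv2.imwrite(f"pics/{c}0.png",im[:,:,::-1])
    for n in("round_knob","round_post_a"):
        print(c,n,[(d["at"],round(d["confidence"],2)) for d in tip_of(c,n)],[(d["at"],round(d["confidence"],2)) for d in look_for(c,n)])
    p=camera_params(c);print(p["K"],p["camera_from_world"])
print(read_time_s(),read_tcp_rot())
E
```

```text
top round_knob [([383.0, 262.8], 0.55)] [([379.3, 268.6], 0.77)]
top round_post_a [([401.1, 233.4], 0.88), ([367.7, 221.0], 0.74), ([429.1, 249.9], 0.47)] [([405.2, 233.5], 0.66), ([369.4, 219.8], 0.64), ([436.1, 251.2], 0.59)]
[[522.58454319   0.         314.37083552]
 [  0.         522.58454319 238.08213607]
 [  0.           0.           1.        ]] [[-0.00408144 -0.99997257  0.00618071 -0.03992176]
 [-0.98825722  0.00308938 -0.15276821  0.5922502 ]
 [ 0.15274492 -0.00673164 -0.98824272  1.2465569 ]
 [ 0.          0.          0.          1.        ]]
side round_knob [([305.6, 256.7], 0.79)] [([306.1, 282.9], 0.59)]
side round_post_a [([373.7, 329.6], 0.84), ([377.5, 465.7], 0.65), ([379.8, 285.7], 0.61)] [([380.4, 274.9], 0.9), ([372.5, 310.6], 0.85), ([377.8, 458.3], 0.64), ([356.9, 332.6], 0.23)]
[[529.26410503   0.         316.21456589]
 [  0.         529.26410503 233.09411796]
 [  0.           0.           1.        ]] [[ 0.97138942 -0.23698664  0.01548936 -0.54333945]
 [-0.15248374 -0.67236179 -0.72434683  0.19827311]
 [ 0.18207498  0.70126097 -0.68926174  0.92481397]
 [ 0.          0.          0.          1.        ]]
0.5 [ 9.85178243e-01  1.71533749e-01  7.49841396e-06 -5.67303280e-05]
```

View pics/top0.png

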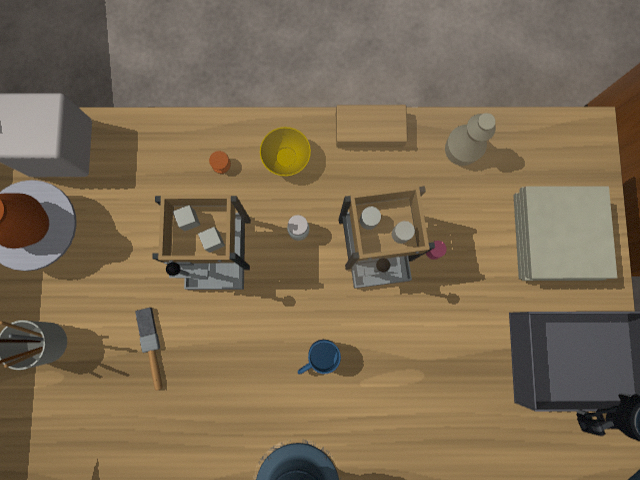

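View pics/side0.png

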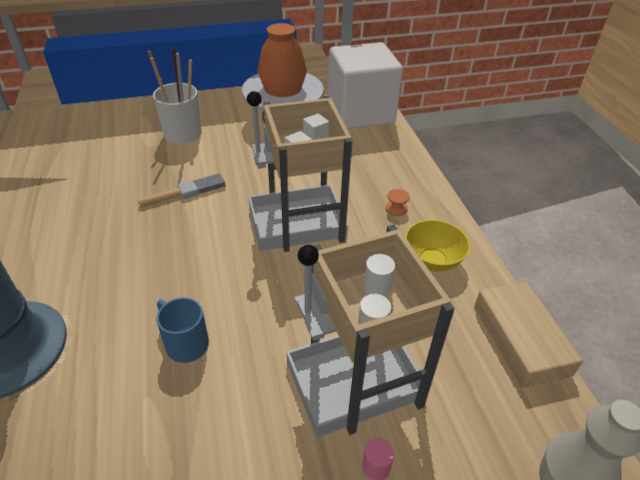

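The top view shows the round-post bin on the right: posts at (371,216) and (404,231), knob at (383,265). The left bin holds square posts, with its knob at (173,269). The side view has the round knob at (308,255) and the square-bin knob at (254,99).

Things that could be confused:
- **Knobs:** (383,265) is right, (173,269) is wrong.
- **White posts:** (371,216) and (404,231) are the round ones. The stray white cylinder at (298,227) and the pink one at (437,250) are look-alikes.

I choose the right-hand bin. Next I triangulate the knob, take the yaw from the rim, and check with a close crop.

```bash
cat > h.py <<'E'
import numpy as np, cv2
from bench import *
from scipy.spatial.transform import Rotation as R
def ray(c,uv,p=None):
    p=p or camera_params(c); T=p["camera_from_world"]; Rm=np.array(T)[:3,:3]; t=np.array(T)[:3,3]
    return -Rm.T@t, Rm.T@np.linalg.inv(p["K"])@np.array([*uv,1.])
def at_z(c,uv,z,p=None):
    o,d=ray(c,uv,p); return o+d*(z-o[2])/d[2]
E
python3 - <<'E'
from h import *
for uv in((383,265),(383,262.8)): print(at_z("top",uv,.295))
for uv in((308,255),(305.6,256.7)): print(at_z("side",uv,.295))
im=cv2.imread("pics/top0.png")
a=cv2.resize(im[170:300,325:455],(580,580),interpolation=cv2.INTER_CUBIC)
cv2.imwrite("pics/crop.png",a)
E
```

```text
[ 0.49932212 -0.17573277  0.295     ]
[ 0.50368806 -0.17583827  0.295     ]
[ 0.50007638 -0.17863605  0.295     ]
[ 0.49635697 -0.18092436  0.295     ]
```

View pics/crop.png

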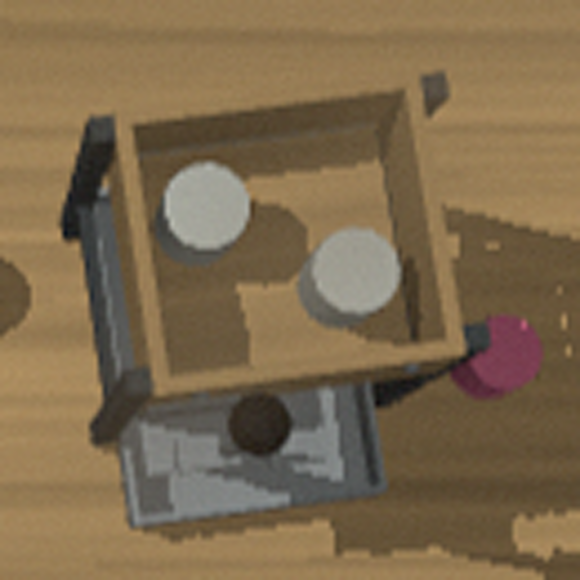

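The crop confirms it: two round white posts in the bin, black knob at crop (260,423), i.e. top-image (383.3,264.8). The rim's slope gives a yaw of about 0.145 rad. I'll hover above the knob and refine with the wrist camera.

```bash
python3 - <<'E'
from h import *
psi=.145; q=(R.from_euler('z',psi)*R.from_euler('x',np.pi)).as_quat()
p=read_eef_pos(); movel([p[0],p[1],.42],speed=.25)
move_ptp([.4998,-.177,.42],q); move_gripper(.055)
P=camera_params("wrist"); im=read_camera("wrist"); cv2.imwrite("pics/w1.png",im[:,:,::-1])
for d in tip_of("wrist","round_knob"): print(d, at_z("wrist",d["at"],.295,P))
print(read_time_s(),read_eef_pos(),read_finger_gap(),read_ft_force())
np.save("P.npy",P,allow_pickle=True)
E
```

```text
{'at': [325.4, 238.7], 'confidence': 0.76} [ 0.50076088 -0.17458869  0.295     ]
3.7083 [ 0.49981551 -0.17704145  0.42001093] 0.05478470103227085 [-0.94803732 -0.15388032  0.18989499]
```

View pics/w1.png

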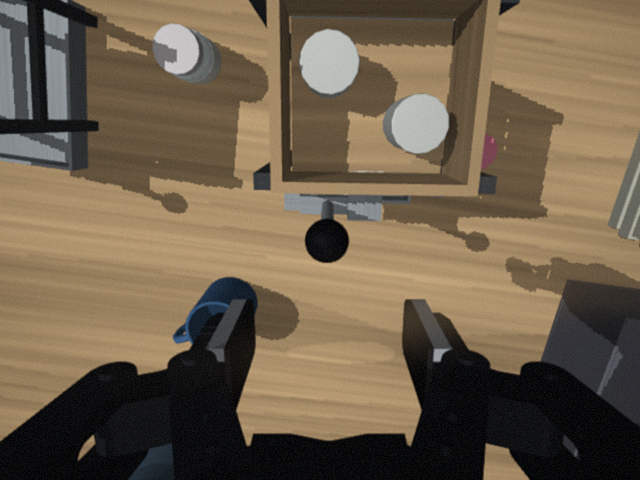

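The wrist view shows the knob at (327,240), the rim level in the picture (so the yaw is right), and both round posts above it. I'll descend so the fingers straddle the knob, then push along +y.

```bash
python3 - <<'E'
from h import *
psi=.145; d=np.array([-np.sin(psi),np.cos(psi),0]); k=np.array([.5003,-.1757,.295])
movel(k,speed=.12); print(read_ft_force())
for s in (.02,.035,.05):
    movel(k+s*d,speed=.06); print(s,read_ft_force().round(1))
pause(.6)
im=read_camera("side"); cv2.imwrite("pics/s1.png",im[:,:,::-1])
print([(e["at"],round(e["confidence"],2)) for e in tip_of("side","round_knob")],[(e["at"],round(e["confidence"],2)) for e in tip_of("side","round_post_a")],read_time_s())
E
```

```text
[ 1.44802231  1.02643782 -0.06970025]
0.02 [-0.8  0.1  0.3]
0.035 [0.5 0.5 0.4]
0.05 [ 0.9  0.1 -0.3]
[([295.2, 236.4], 0.83)] [([360.8, 391.5], 0.73), ([379.2, 466.6], 0.61)] 6.9333
```

View pics/s1.png

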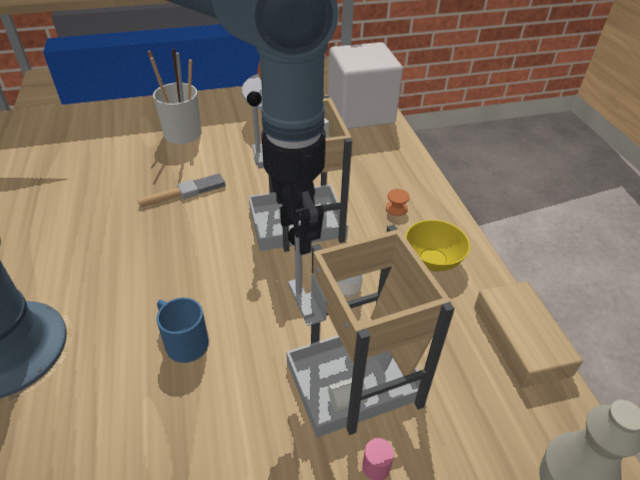

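The floor hangs open and one post lies in the pan at (348,393). There is something white at (347,285) inside the bin that may be the second post, caught. I'll back off and look from above.

```bash
python3 - <<'E'
from h import *
psi=.145; d=np.array([-np.sin(psi),np.cos(psi),0]); p=np.array(read_eef_pos())-.012*d
movel(p,speed=.1); movel([p[0],p[1],.44],speed=.2)
S=read_camera("side"); W=read_camera("wrist"); 
a=cv2.resize(S[220:440,270:460],(518,600),interpolation=cv2.INTER_CUBIC)
b=cv2.resize(W[0:240,230:530],(280,224))
c=np.zeros((600,798,3),np.uint8); c[:,:518]=a; c[:224,518:]=b
T=read_camera("top"); c[230:510,518:]=cv2.resize(T[170:300,325:455],(280,280))
cv2.imwrite("pics/c2.png",c[:,:,::-1]); print(read_time_s())
E
```

```text
8.225
```

View pics/c2.png

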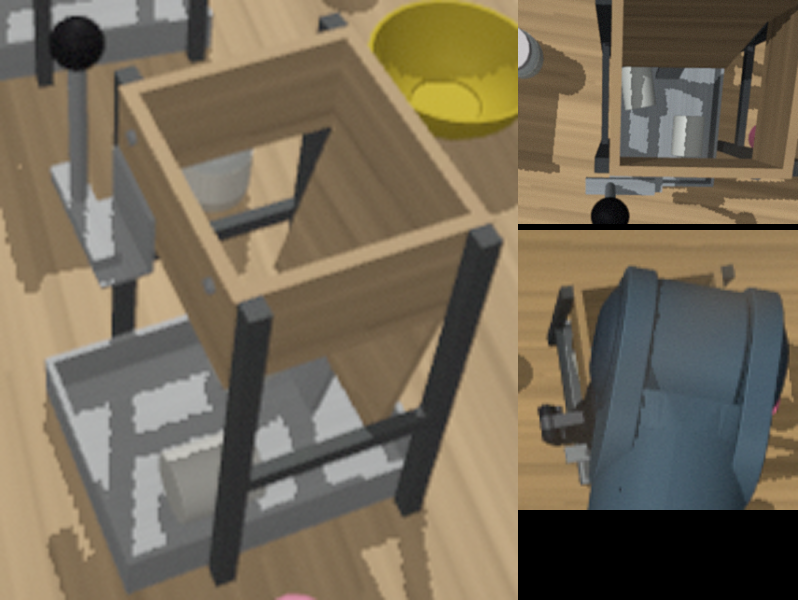

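The wrist inset (top right) shows both posts lying in the pan, at about (638,88) and (687,135) in the composite. The white shape seen through the bin is the stray cylinder on the table. I'll check for rest by comparing frames, estimate positions in the pan, and then sign off.

```bash
python3 - <<'E'
from h import *
movel(np.array(read_eef_pos())+[0,0,.03],speed=.1); pause(1)
A=read_camera("wrist"); P=camera_params("wrist"); t=tip_of("wrist","round_post_a"); l=look_for("wrist","round_post_a"); pause(1.5); B=read_camera("wrist")
psi=.145; Rz=R.from_euler('z',psi)
pan=np.array([.5003,-.1757,.295])-Rz.apply([-.071,.034,.291])
for e in t+l: print(e, Rz.inv().apply(at_z("wrist",e["at"],.025,P)-pan).round(3))
print(cv2.absdiff(A,B).max(), (cv2.absdiff(A,B)>25).sum(), read_time_s(), read_ft_force())
cv2.imwrite("pics/w3.png",A[:,:,::-1])
E
```

```text
{'at': [404.6, 123.4], 'confidence': 0.96} [-0.001 -0.028  0.021]
{'at': [353.5, 74.4], 'confidence': 0.95} [0.059 0.041 0.021]
{'at': [328.0, 223.7], 'confidence': 0.66} [-0.137  0.073  0.021]
{'at': [355.7, 96.7], 'confidence': 0.75} [0.032 0.037 0.021]
{'at': [471.3, 145.2], 'confidence': 0.65} [-0.029 -0.119  0.021]
{'at': [404.6, 141.3], 'confidence': 0.64} [-0.024 -0.029  0.021]
100 141 11.3583 [-0.42513402  0.89121532  0.09004521]
```

View pics/w3.png

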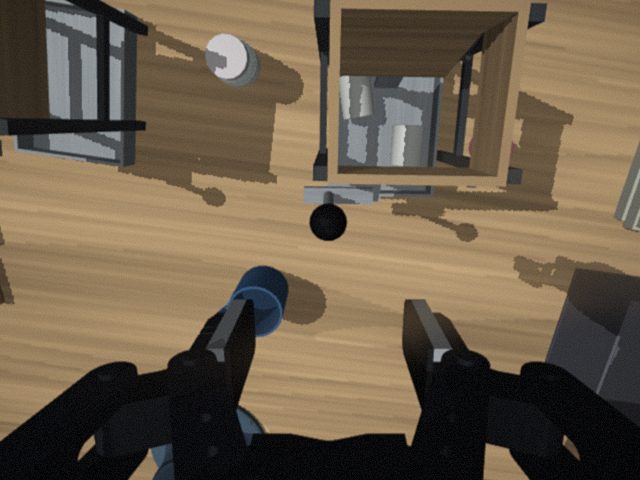

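Both posts lie in the pan, at (404,140) and (356,95), with underside origins near (0, -28) and (59, 41) mm, inside the limits. A few pixels differed between the frames, so I'll locate that change before signing off.

```bash
python3 - <<'E'
from h import *
pause(2); A=read_camera("wrist"); pause(1.5); B=read_camera("wrist")
m=(cv2.absdiff(A,B).max(2)>25); ys,xs=np.nonzero(m); roi=m[75:170,335:440].sum()
print(m.sum(),roi,list(zip(xs,ys))[:8],read_time_s())
if roi<6: print(sign_off())
E
```

```text
92 0 [(np.int64(106), np.int64(37)), (np.int64(239), np.int64(400)), (np.int64(240), np.int64(400)), (np.int64(241), np.int64(400)), (np.int64(238), np.int64(401)), (np.int64(239), np.int64(401)), (np.int64(240), np.int64(401)), (np.int64(241), np.int64(401))] 14.9583
the job is handed in; nothing more can be done
None
```

The job is handed in: the round-post bin's floor is open and both round posts lie at rest in its pan. The square-post bin was never touched, and the robot's clock stood at about 15 s of the 38 s allowed.

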